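Clear the loading plate and arm the laser marker

ROBOT

A 7-joint arm with a two-finger parallel gripper is mounted at the origin on the work surface. World frame = base frame: x ahead of the robot, y to its left, z up, the work surface at z = 0. Lengths are in mm, angles in rad, forces in N, time in s.
With the tool pointing down it reaches from about 425 to 825 mm from the base axis. Payload 3.6 kg.
Tool frame: the origin (TCP) lies on the mounting face of the last link; the fingertips stand 173 mm ahead of it and the grasp point (between the pads) lies 155 mm ahead of it (r.tcp_to_grasp is the distance from the TCP to the grasp point, in mm); z points along the fingers, y is the line along which they close (so a half turn about z gives the same grasp; the last joint's range is limited). The gripper opens to 85 mm and grips with 20 to 120 N. Pads are 22 mm wide; open, the fingers measure 114 mm over their backs; the gripper's body (76 mm by 85 mm) begins 54 mm behind the grasp point. The pads swing forward as they close: fully open they stand 13 mm farther back than shut.
Start: joints at [-1.246, 0.615, -0.013, 1.423, 0.008, 1.103, -0.04], TCP at [223.347, 610.403, 404.697] pointing down, gripper open.
Joint ranges: [-3.12, 3.12], [-0.3, 2.06], [-1.34, 1.32], [0.26, 2.42], [-1.36, 4.5], [0.01, 1.98], [-2.84, 2.84]. Speed limits (rad/s): [2.79, 2.79, 3.14, 3.14, 3.14, 3.14, 3.14].

INTERFACE

Orientations are given as a unit quaternion [w, x, y, z].
In Python, from cell import r gives the robot as it stands. The module is installed in compiled form; this text tells all that it offers. Calls block until the motion is done:
- r.movep(position, orientation): joint-space move of the TCP to a pose.
- r.move_linear(position, frame=None, velocity=150, contact_N=None): straight line of the TCP; frame=None keeps the orientation; velocity is the mean speed in mm/s. With contact_N (N) it stops when the force on the tool has changed by that much, and returns True; else False.
- r.move_j(angles): joint-space move.
- r.command_gripper(opening, newtons=None): opening from 0.0 (shut) to 1.0 (fully open); newtons is the grip in N (None keeps the last); returns when the fingers have stopped.
- r.sleep(seconds).
- r.inverse_kinematics(position, orientation): joint angles nearest the present ones, or None.
- r.read_camera(name): name is "scene" or "top" or "wrist"; returns the picture (400x640x3 uint8, red, green, blue); there is no depth.
- r.camera_model(name): a dict with "fx", "fy", "cx", "cy" (pixels), "T" (4x4, takes a point from camera to world coordinates); the wrist camera has in their place "mount" (4x4, takes a point from camera to tool coordinates, whose origin is the TCP and whose axes are the flange's). Camera axes: x right, y down, z forward; pixel columns grow to the right and rows downward; lengths in mm; the calibration is good to about 2 mm. A picture is of the moment at which its call begins: read the wrist's pose just before it. camera_model takes no time and is no camera call.
A pose or a line that the arm cannot do raises r.MotionError and nothing moves.
- r.finish_job(): hands the job in; it is judged then, once.
Readings, each from a call of its own:
- r.read_clock(): time.
- r.read_qpos(): joint angles.
- r.read_joint_vel(): joint speeds.
- r.read_joint_torque(): joint torques, N m.
- r.read_position(): TCP position.
- r.read_ee_rot(): TCP orientation.
- r.read_force(): force on the tool from outside, world axes, zero at the start.
- r.read_ft_torque(): the same for the moment, N m.
- r.read_width(): opening from 0.0 (shut) to 1.0 (fully open).
- r.read_finger_force(): force on a finger pad.
Only numpy, scipy, OpenCV 4.12 (cv2) and the standard library are available. Lean on these libraries where they do the work, as an engineer would, in place of code of your own. Each camera call takes 0.05 s, during which the arm holds its last target. There are 200 camera calls.

TASK

Make the loading plate ready for the laser marker: put every beech offcut into the green scrap bin and every steel blank that is too short into the blue reject bin, and leave the full-length blanks lying flat on the plate. Only when that is done, take the key from its wooden rest, push it fully home in the key switch while the switch is still off, turn it clockwise all the way to on and leave it in there. Do not disturb the bench block, the hand punch or the jar.

Things in the scene. Friction and masses are not known exactly. Their poses are not given: they have to be found in the camera images.
- plate: Fixed flat dark steel loading plate, 310 (x) x 350 (y) x 10 mm thick; the work pieces lie on it. Origin: centre of its underside, z up; its top is 10 mm above the origin.
- good1: Full-length steel blank: flat bar 95 (x) x 22 (y) x 14 mm (z) with a dark drilled mark near one end. Origin: centre of its underside, x along its length. Stays on the plate.
- good2: Full-length steel blank: flat bar 95 (x) x 22 (y) x 14 mm (z) with a dark drilled mark near one end. Origin: centre of its underside, x along its length. Stays on the plate.
- good3: Full-length steel blank: flat bar 95 (x) x 22 (y) x 14 mm (z) with a dark drilled mark near one end. Origin: centre of its underside, x along its length. Stays on the plate.
- short1: Steel blank that is too short: flat bar 60 (x) x 22 (y) x 14 mm (z), otherwise like the full-length ones. Origin: centre of its underside, x along its length. May be absent.
- short2: Steel blank that is too short: flat bar 60 (x) x 22 (y) x 14 mm (z), otherwise like the full-length ones. Origin: centre of its underside, x along its length. May be absent.
- short3: Steel blank that is too short: flat bar 60 (x) x 22 (y) x 14 mm (z), otherwise like the full-length ones. Origin: centre of its underside, x along its length. May be absent.
- offcut1: Beech offcut, pale wood, a plain block 75 (x) x 36 (y) x 30 mm (z). Origin: centre of the underside of the main block, x along its length. May be absent.
- offcut2: Beech offcut, pale wood, a stepped block 75 (x) x 34 (y) mm, 16 mm high, and 32 mm high over the part from x = -37 to +3 mm. Origin: centre of the underside of the main block, x along its length. May be absent.
- offcut3: Beech offcut, pale wood, a block 85 (x) x 30 (y) x 26 mm (z) with a nib of the same height standing out to y = +29 mm between x = 12 and 43 mm. Origin: centre of the underside of the main block, x along its length. May be absent.
- scrap_bin: Fixed green plastic bin for wood, open-topped, 150 x 150 x 70 mm outside, walls and floor about 4 mm. Origin: centre of its underside, z up.
- reject_tray: Fixed blue plastic bin for rejected blanks, same size: 150 x 150 x 70 mm outside, walls and floor about 4 mm. Origin: centre of its underside, z up.
- console: Fixed grey key-switch box, 110 (x) x 150 (y) x 50 mm high, with the lock in the middle of its top: a fixed steel collar, 54 mm across, 40 mm tall, round a brass barrel level with it, 90 mm above the bench. A white mark on the top at +x shows off, a green mark shows on. Origin: centre of its underside.
- keyhole (a point): Centre of the mouth of the barrel's key slot, at the top of the barrel, 90 mm above the bench. The slot is 23 mm along the point's x, 8.4 mm along its y and 40 mm deep, straight down; the point turns with the barrel.
- keyswitch (a joint): Turn of the lock barrel in rad, growing clockwise seen from above: about 0 to 0.15 at the start (off), 1.22 at its end stop (on). Friction about 0.06 N m holds it where it is left. The key has about 0.13 rad of play in the slot either way.
- key_rest: Fixed dark wooden rest, 90 (x) x 70 (y) x 50 mm high, with a slot in its top along its x in which the key stands upright. Origin: centre of its underside.
- key: Loose key, 88 mm long, 60 g, upright in the rest. Steel blade 20 (x) x 6 (y) x 36 mm with tapered tip; round shoulder 29 mm across at z = 36 to 42 mm, which stops on the top of rest or barrel when fully in; red bow about 40 (x) x 12 (y) mm at z = 42 to 88 mm, gripped across its thickness (y). Origin: tip of the blade, z towards the bow. Fits either way round (half turn about z).
- bench_block: Bystander: steel bench block 50 x 100 x 30 mm. Origin: centre of its underside.
- punch: Bystander: hand punch lying down, 140 mm long, square steel shank with a wooden head. Origin: centre of its length, on the bench, x along its length.
- jar: Bystander: jar, 56 mm across, 80 mm tall. Origin: centre of its underside.

How it is judged:
By the outcome, as a careful person would: the job done as asked, in the order asked, and still so for the second after the job is handed in, with the robot touching nothing.
Of offcut1, offcut2, offcut3 only 2 to 3 are there at a start; the rules pass over those that are not, and their reading is None.
Of short1, short2, short3 only 2 to 3 are there at a start; the rules pass over those that are not, and their reading is None.
At some moment in a run one of offcut1, offcut2, offcut3, short1, short2, short3 may be knocked a few centimetres aside while the robot is not near it.
It also fails if it takes over 210 s, if anything falls off the work surface, if the arm or the gripper's body presses on something with over 40 N, if the wrist force passes 120 N, or if a joint passes its speed limit or range.

## Working session

There is one attempt and no reset: what is moved stays moved. The work goes in short steps, each a Python script; the robot and the scene stay as the last script left them, time stands still between calls to the robot, and variables do not carry over. Pictures are saved under pics/ and viewed, at most 14 in all, crops included, and the job is handed in when it is done.

```bash
mkdir -p pics; python3 - <<'E'
from cell import r
import cv2,numpy as np
np.set_printoptions(precision=3,suppress=True)
for n in("top","scene"):
    im=r.read_camera(n); cv2.imwrite(f"pics/{n}0.png",im[:,:,::-1])
    m=r.camera_model(n);print(n,m)
print(r.camera_model("wrist"))
print(r.read_clock(),r.read_position(),r.read_ee_rot())
E
```

```text
top {'fx': 402.8462807228548, 'fy': 402.8462807228548, 'cx': 316.4972816471807, 'cy': 199.70667275863875, 'T': array([[  -0.028,   -0.998,    0.051,  543.73 ],
       [  -0.999,    0.029,    0.027,  -13.252],
       [  -0.028,   -0.05 ,   -0.998, 1033.879],
       [   0.   ,    0.   ,    0.   ,    1.   ]])}
scene {'fx': 365.4848671265734, 'fy': 365.4848671265734, 'cx': 320.2679494043012, 'cy': 203.2514107882067, 'T': array([[  -0.349,    0.618,   -0.704, 1193.06 ],
       [   0.937,    0.238,   -0.256,  192.543],
       [   0.01 ,   -0.749,   -0.662,  632.591],
       [   0.   ,    0.   ,    0.   ,    1.   ]])}
{'fx': 312.1904494631747, 'fy': 312.1904494631747, 'cx': 321.01039604857783, 'cy': 201.16123880166862, 'mount': array([[-0.   , -0.947, -0.321, 84.296],
       [ 1.   , -0.   , -0.001,  1.399],
       [ 0.001, -0.321,  0.947, 30.181],
       [ 0.   ,  0.   ,  0.   ,  1.   ]])}
0.1 [223.26  610.15  403.647] [-0.     0.174  0.985 -0.001]
```

View pics/top0.png

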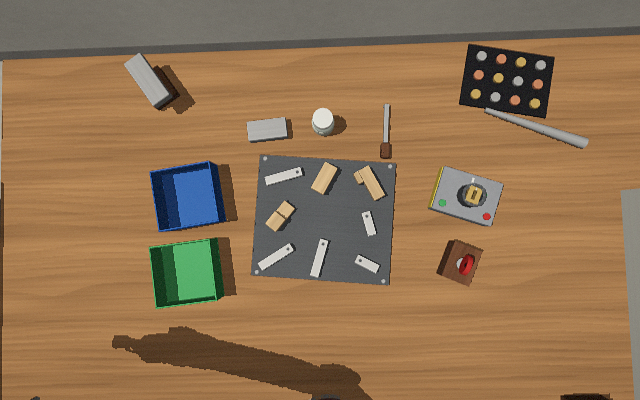

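View pics/scene0.png

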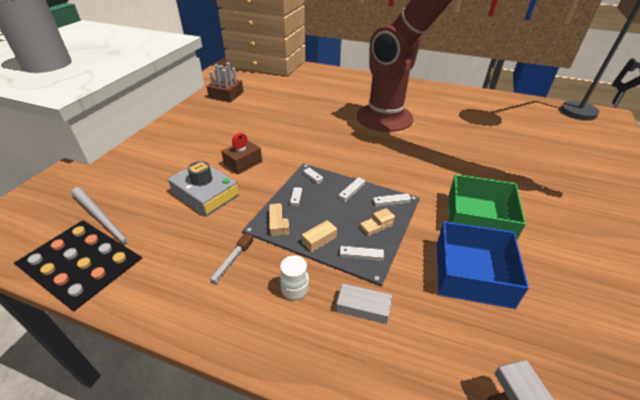

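The top view shows two short blanks at (368,223) and (367,264), and full blanks at (283,176), (275,257) and (319,258). The offcuts are at (324,178), (370,183) and (280,215). The bins are at (187,196) blue and (185,273) green, the lock is at (473,195), and the key is at (466,264). The scene view agrees with this.

```bash
cat > h.py <<'E'
from cell import r
import cv2,numpy as np
np.set_printoptions(precision=1,suppress=True)
def ray(m,T,uv,z):
    uv=np.atleast_2d(uv).astype(float)
    d=np.c_[(uv[:,0]-m["cx"])/m["fx"],(uv[:,1]-m["cy"])/m["fy"],np.ones(len(uv))]@T[:3,:3].T
    o=T[:3,3]; return (o+d*((z-o[2])/d[:,2])[:,None])[:,:2]
def proj(m,T,p):
    c=(np.asarray(p)-T[:3,3])@T[:3,:3]; return [m["fx"]*c[0]/c[2]+m["cx"],m["fy"]*c[1]/c[2]+m["cy"]]
def pieces(im=None):
    """list of (kind,length,width,centre,angle,halfprofile) on the plate, seen from the top camera"""
    m=r.camera_model("top"); im=r.read_camera("top") if im is None else im
    hsv=cv2.cvtColor(im,cv2.COLOR_RGB2HSV)
    dark=((hsv[...,2]<110)&(hsv[...,1]<70)).astype(np.uint8); dark[:,:240]=0;dark[:,410:]=0;dark[:145]=0;dark[300:]=0
    n,l,s,_=cv2.connectedComponentsWithStats(dark); k=1+np.argmax(s[1:,4])
    hull=cv2.convexHull(np.argwhere(l==k)[:,::-1].astype(np.int32)); pm=np.zeros_like(dark); cv2.fillPoly(pm,[hull],1)
    out=[]
    for kind,mask,z in(("wood",(hsv[...,1]>70)&(hsv[...,2]>90),28),("steel",(hsv[...,1]<60)&(hsv[...,2]>140),24)):
        n,l,s,_=cv2.connectedComponentsWithStats((mask&(pm>0)).astype(np.uint8))
        for i in range(1,n):
            if s[i,4]<60: continue
            px=np.argwhere(l==i)[:,::-1]; w=ray(m,m["T"],px,z).astype(np.float32)
            c,(a,b),ang=cv2.minAreaRect(w)
            if a<b:a,b,ang=b,a,ang+90
            ang=np.radians(ang); u=np.array([np.cos(ang),np.sin(ang)]); v=np.array([-u[1],u[0]])
            q=np.c_[(w-c)@u,(w-c)@v]; prof=[]
            for lo,hi in((-.4,-.15),(.15,.4)):
                t=q[(q[:,0]>lo*a)&(q[:,0]<hi*a),1]; prof+=[np.percentile(t,3),np.percentile(t,97)]
            out.append((kind,a+2.5,b+2.5,np.array(c),ang,np.array(prof),s[i,4],px.mean(0)))
    return out,hull
def quat(th): # tool down, fingers closing along world angle th
    f=(th+np.pi/2)/2; return np.array([0,np.cos(f),np.sin(f),0])
def pose(xy,z,th):
    """quat for closing direction th (mod pi) with the milder last joint; z = nominal fingertip height"""
    p=[xy[0],xy[1],z+173]; best=None
    for k in(0,1):
        q=quat(th+k*np.pi); j=r.inverse_kinematics(p,q)
        if j is not None and (best is None or abs(j[6])<abs(best[2][6])): best=(p,q,j)
    if best is None: raise r.MotionError(f"no ik {p}")
    return best
E
python3 - <<'E'
from h import *
im=cv2.imread("pics/top0.png")[:,:,::-1].copy()
o,h=pieces(im)
for x in o: print(*x)
m=r.camera_model("top")
print("hull",cv2.minAreaRect(ray(m,m["T"],h[:,0],10).astype(np.float32)))
hsv=cv2.cvtColor(im,cv2.COLOR_RGB2HSV)
for n,a,b in(("green",45,80),("blue",100,125)):
    k=((hsv[...,0]>a)&(hsv[...,0]<b)&(hsv[...,1]>100)).astype(np.uint8)
    _,l,s,_=cv2.connectedComponentsWithStats(k); i=1+np.argmax(s[1:,4])
    px=np.argwhere(l==i)[:,::-1]; print(n,cv2.minAreaRect(ray(m,m["T"],px,70).astype(np.float32)))
print("key",ray(m,m["T"],[466,264],88),"lock",ray(m,m["T"],[474,195],90))
cv2.imwrite("pics/crop.png",cv2.resize(im[150:290,245:505,::-1],None,fx=3,fy=3,interpolation=cv2.INTER_CUBIC))
E
```

```text
wood 79.4616928100586 38.9993782043457 [650.1  -6. ] 2.610806139367425 [-17.2  17.2 -17.2  16.8] 447 [323.6 177.8]
wood 88.67595672607422 48.747314453125 [ 630.2 -117.1] 0.48177962305397537 [-21.8   8.3 -21.7  21.3] 513 [369.1 182.2]
wood 79.16683959960938 37.30623245239258 [558.3 106.9] 2.411981390021916 [-15.3  16.4 -16.3  16.3] 417 [279.6 215.7]
steel 96.64590454101562 25.128503799438477 [659.1  96.9] 1.8353577455395944 [ -9.8  10.2 -10.2   9.6] 313 [282.5 175.7]
steel 63.027435302734375 23.723451614379883 [ 533.1 -114.5] 0.244719670201117 [-10.1  10.1  -9.8  10.1] 200 [368.4 223.2]
steel 97.2425765991211 23.839927673339844 [451.1  12.3] 2.8407815510884546 [ -9.8  10.  -10.1  10.1] 326 [318.5 257.8]
steel 96.59758758544922 24.08856773376465 [456.8 120.8] 2.113494095308753 [ -9.9  10.1 -10.    9.7] 317 [274.9 256.5]
steel 60.91305160522461 24.574527740478516 [ 433.2 -106. ] 1.0726102332664609 [-10.4  10.  -10.7  10. ] 208 [366.8 263.7]
hull ((547.5828857421875, -1.424285888671875), (348.74169921875, 307.6303405761719), 84.515869140625)
green ((427.2418212890625, 329.61578369140625), (149.1912841796875, 168.43716430664062), 6.31229305267334)
blue ((612.23779296875, 325.1845397949219), (151.23277282714844, 165.6433868408203), 8.4902925491333)
key [[ 433.6 -329.2]] lock [[ 592.5 -354.3]]
```

View pics/crop.png

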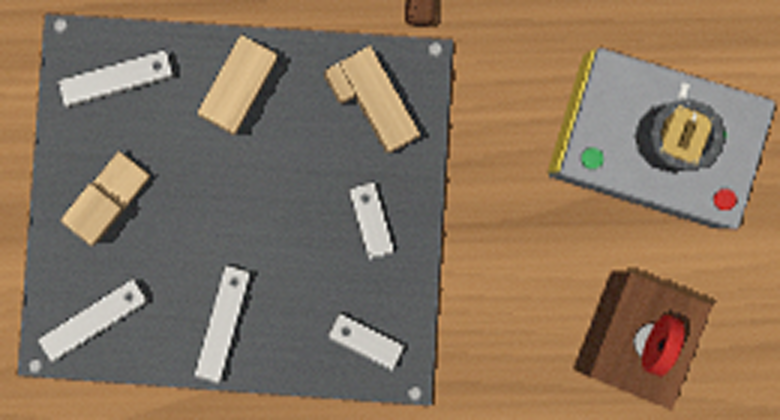

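```bash
cat >> h.py <<'E'
BIN={"wood":(np.array([427.,339.]),np.radians(6.3)),"steel":(np.array([612.,333.]),np.radians(8.5))}
def go(xy,z,th): p,q,j=pose(xy,z,th); r.movep(p,q); return p,q
def lin(p,z,v=150,**k): return r.move_linear([p[0],p[1],z+173],velocity=v,**k)
def targets():
    t=[x for x in pieces()[0] if x[0]=="wood" or x[1]<78]
    for x in t: print(x[0],x[1:3],x[3],round(x[4],2))
    return t
def pick_place(x,off,ztip):
    kind,L,W,c,ang,prof=x[:6]; u=np.array([np.cos(ang),np.sin(ang)]); v=np.array([-u[1],u[0]])
    w1,w2=prof[1]-prof[0],prof[3]-prof[2]; g=np.array(c)
    if kind=="wood" and abs(w1-w2)>8:
        s,lo,hi=(-1,*prof[:2]) if w1<w2 else (1,*prof[2:]); g=g+u*s*16+v*(lo+hi)/2
    r.command_gripper(1.0); p,q=go(g,150,ang+np.pi/2); lin(p,13.5,200)
    r.command_gripper(0.0,40 if kind=="wood" else 60); r.sleep(.2); w=r.read_width()
    lin(p,150,200); w2=r.read_width(); print("width mm",85*w,85*w2,"F",r.read_finger_force(),"f",np.array(r.read_force()))
    if w2<.1: print("MISSED"); return False
    b,a=BIN[kind]; p,q=go(b+off*np.array([np.cos(a),np.sin(a)]),150,a); lin(p,ztip,200)
    r.command_gripper(min(1,w2+.18)); r.sleep(.3); lin(p,150,250); print("t",r.read_clock()); return True
E
python3 - <<'E'
from h import *
t=targets(); x=[a for a in t if a[0]=="steel"]
pick_place(x[0],-22,28)
t=targets()
im=r.read_camera("top"); cv2.imwrite("pics/t1.png",im[:,:,::-1])
E
```

```text
wood (79.25434112548828, 38.9993782043457) [650.1  -6.1] 2.61
wood (88.59463500976562, 48.654380798339844) [ 630.2 -117. ] 0.48
wood (79.16683959960938, 37.30623245239258) [558.3 106.9] 2.41
steel (63.027435302734375, 23.723451614379883) [ 533.1 -114.5] 0.24
steel (60.91305160522461, 24.574527740478516) [ 433.2 -106. ] 1.07
width mm 19.879447518983067 20.073492502239727 F 59.55523073673248 f [-0.2  0.7 -2. ]
t 9.275
wood (79.28326416015625, 39.10169982910156) [650.1  -6.2] 2.61
wood (88.67596435546875, 48.747314453125) [ 630.2 -117.1] 0.48
wood (78.43702697753906, 37.467140197753906) [558.6 106.9] 2.43
steel (37.61558532714844, 23.734556198120117) [479.5   3.4] 2.83
steel (71.63980865478516, 25.083106994628906) [450.  131.3] 2.11
steel (60.98316192626953, 24.63983154296875) [ 433.  -105.9] 1.08
```

View pics/t1.png

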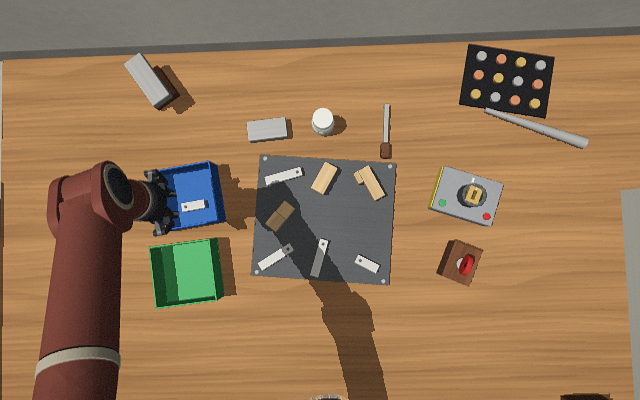

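The short blank is in the blue bin at (194,206). The arm's shadow cuts into the readings of the full blanks, so I'll match targets by their expected position.

```bash
python3 - <<'E'
from h import *
jobs=[("steel",(433,-106),61,22,30),("wood",(650,-6),79,-22,45),("wood",(630,-117),88.6,22,47),("wood",(558.4,107),79,0,76)]
for kind,e,L,off,z in jobs:
    c=[x for x in pieces()[0] if x[0]==kind and np.hypot(*(x[3]-e))<8 and abs(x[1]-L)<5]
    if len(c)!=1: print("not found",e); targets(); break
    if not pick_place(c[0],off,z): break
im=r.read_camera("top"); cv2.imwrite("pics/t2.png",im[:,:,::-1])
E
```

```text
width mm 19.896737393570728 20.06056832373988 F 58.7723708152771 f [-0.7  0.6 -1.5]
t 17.8833
width mm 35.3251995196294 34.87385586820194 F 41.7487496137619 f [-0.1 -0.9 -0.4]
t 25.55
width mm 28.816596347024554 28.777173491970334 F 40.88476359844208 f [ 0.6 -0.2 -1.9]
t 33.9667
width mm 33.06824764251041 32.99376093128823 F 39.531253427267075 f [-0.1 -0.2 -1.2]
t 40.5167
```

View pics/t2.png

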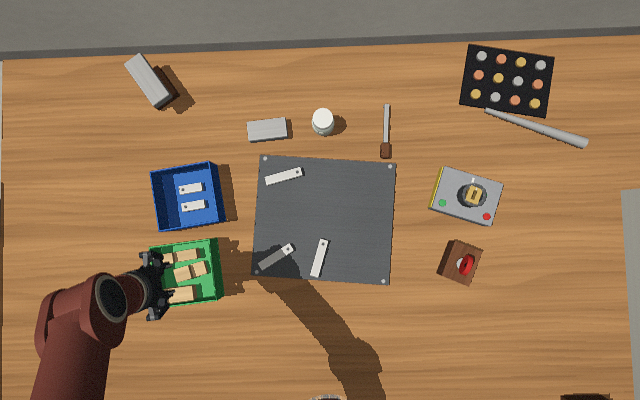

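All five pieces are in their bins and the three full blanks are still flat on the plate. Next I'll take wrist views of the key and lock.

```bash
cat >> h.py <<'E'
from scipy.spatial.transform import Rotation as R
def wview(name):
    T=np.eye(4); q=np.array(r.read_ee_rot()); T[:3,:3]=R.from_quat(q[[1,2,3,0]]).as_matrix(); T[:3,3]=r.read_position()
    im=r.read_camera("wrist"); m=r.camera_model("wrist"); T=T@m["mount"]
    cv2.imwrite(f"pics/{name}.png",im[:,:,::-1]); np.save(f"pics/{name}.npy",T); return im,m,T
E
python3 - <<'E'
from h import *
r.command_gripper(1.0)
for n,xy,z in(("key",(434,-327),200),("lock",(592,-354),190)):
    for k in(0,1):
        for a in np.radians([0,20,-20,40,-40]):
            q=quat(a+k*np.pi); p=[*xy,z+173]; j=r.inverse_kinematics(p,q)
            if j is not None: break
        if j is None: print("none",n,k); continue
        r.movep(p,q); r.sleep(.3); wview(f"{n}{k}"); print(n,k,a,np.array(j),r.read_position(),r.read_clock())
a=[cv2.imread(f"pics/{n}.png") for n in("key0","key1","lock0","lock1")]
cv2.imwrite("pics/w4.png",cv2.resize(np.vstack([np.hstack(a[:2]),np.hstack(a[2:])]),(800,500)))
E
```

```text
key 0 0.0 [ 0.2  0.6  0.6  1.8 -0.4  0.9  1. ] [ 434.2 -326.8  373. ] 43.75
key 1 0.0 [ 0.2  0.6  0.6  1.8 -0.4  0.9  1. ] [ 434. -327.  373.] 44.35
lock 0 0.0 [ 0.2  0.8  0.6  1.4 -0.5  1.1  0.9] [ 591.3 -354.2  363.7] 45.3833
lock 1 0.0 [ 0.2  0.8  0.6  1.4 -0.5  1.1  0.9] [ 592. -354.  363.] 45.9833
```

View pics/w4.png

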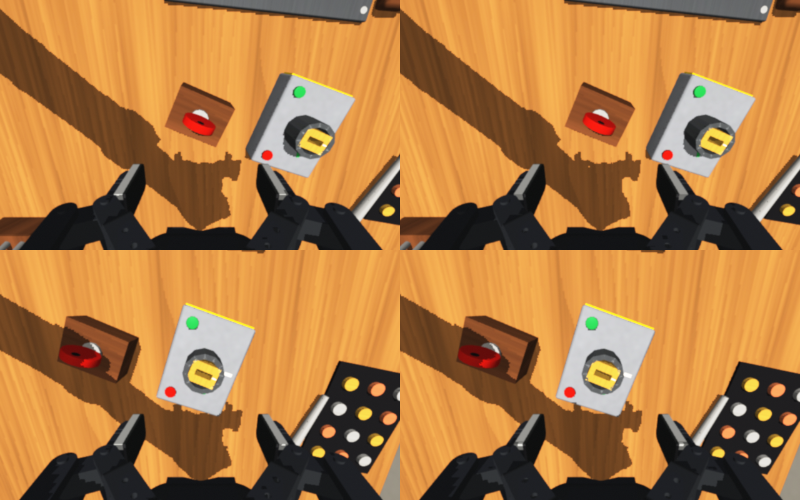

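```bash
cat >> h.py <<'E'
def redbow(im,m,T,z=79):
    h=cv2.cvtColor(im,cv2.COLOR_RGB2HSV); k=(((h[...,0]<6)|(h[...,0]>174))&(h[...,1]>180)&(h[...,2]>60)).astype(np.uint8)
    n,l,s,c=cv2.connectedComponentsWithStats(k); i=1+np.argmax(s[1:,4]*(s[1:,4]>0)); px=np.argwhere(l==i)[:,::-1]
    return px,cv2.minAreaRect(ray(m,T,px,z).astype(np.float32))
E
python3 - <<'E'
from h import *
m=r.camera_model("wrist")
im=cv2.imread("pics/key1.png")[:,:,::-1].copy(); T=np.load("pics/key1.npy")
px,b=redbow(im,m,T); print(px.min(0),px.max(0),b)
im2=cv2.imread("pics/lock1.png"); c=cv2.resize(im2[70:170,270:400],None,fx=4,fy=4,interpolation=cv2.INTER_NEAREST)
k=cv2.resize(im[120:240,260:390,::-1],None,fx=3.4,fy=3.4,interpolation=cv2.INTER_NEAREST)[:400]
cv2.imwrite("pics/c2.png",np.hstack([c,k])[:, :800]); print(c.shape,k.shape)
E
```

```text
[292 180] [344 216] ((429.92999267578125, -330.2197570800781), (24.946048736572266, 47.721519470214844), 67.78672790527344)
(400, 520, 3) (400, 442, 3)
```

View pics/c2.png

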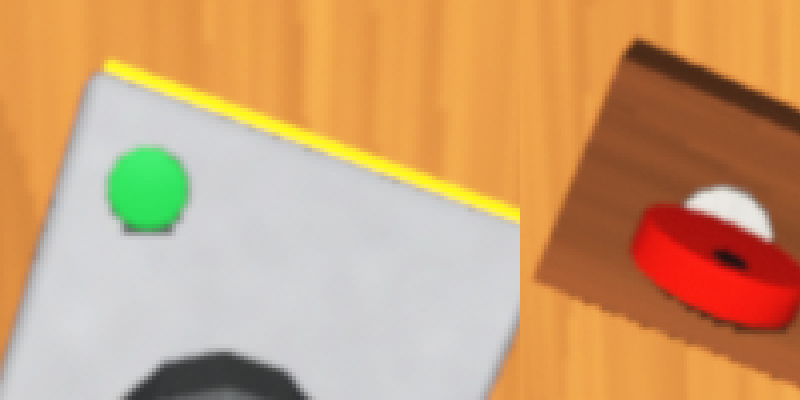

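The red bow spans about (292–344, 180–216) in the wrist picture and its long axis is near −22°. The lock crop missed, so I'll take closer pairs of views a half turn apart.

```bash
python3 - <<'E'
from h import *
for n,xy,z in(("k",(431,-330),140),("l",(592,-354),130)):
    q=quat(np.radians(-22)); p=[*xy,z+173]
    r.movep(p,q); r.sleep(.5); wview(n+"a")
    j=np.array(r.read_qpos()); j[6]+=-np.pi if j[6]>0 else np.pi; print(j)
    r.move_j(list(j)); r.sleep(.5); wview(n+"b")
    for v in "ab":
        im=cv2.imread(f"pics/{n}{v}.png")[:,:,::-1].copy(); T=np.load(f"pics/{n}{v}.npy"); m=r.camera_model("wrist")
        print(T[:3,3]);print(proj(m,T,[*xy,90]))
        if n=="k":
            px,b=redbow(im,m,T); print(px.min(0),px.max(0),b)
            u=np.array([np.cos(np.radians(-22)),np.sin(np.radians(-22))]); e=ray(m,T,px,79)@u; print("ext",e.min(),e.max(),(e.min()+e.max())/2)
a=[cv2.imread(f"pics/{n}.png")[60:260,220:420] for n in("ka","kb","la","lb")]
cv2.imwrite("pics/c3.png",cv2.resize(np.vstack([np.hstack(a[:2]),np.hstack(a[2:])]),(600,600)))
E
```

```text
[ 0.2  0.7  0.7  1.9 -0.5  0.8 -2.4]
[ 461.2 -251.4  282.8]
[np.float64(323.17922227278274), np.float64(227.3380370864194)]
[288 203] [356 240] ((429.98828125, -330.25689697265625), (28.195669174194336, 48.07881546020508), 68.00595092773438)
ext 498.35562564782714 546.4339646891331 522.3947951684801
[ 399.2 -405.   282.8]
[np.float64(318.78876636772964), np.float64(224.02842796387023)]
[287 203] [354 241] ((431.2274475097656, -326.4222412109375), (28.956296920776367, 47.45403289794922), 67.98332214355469)
ext 498.3808876699197 545.834914719679 522.1079011947993
[ 0.6  0.8 -0.2  1.4  0.2  1.   3.1]Traceback (most recent call last):
  File "<stdin>", line 6, in <module>
cell.MotionError: the arm cannot take that pose within its joint ranges
```

```bash
python3 - <<'E'
from h import *
j=np.array(r.read_qpos()); print(j)
for v,d in(("a",-1.5708),("b",1.5708)):
    g=j.copy(); g[6]+=d; r.move_j(list(g)); r.sleep(.5); wview("l"+v)
m=r.camera_model("wrist"); a=[]
for v in "ab":
    im=cv2.imread(f"pics/l{v}.png"); T=np.load(f"pics/l{v}.npy"); u,w=map(int,proj(m,T,[592,-354,90])); print(v,u,w,T[:3,3])
    a.append(cv2.resize(im[w-50:w+50,u-50:u+50],None,fx=4,fy=4,interpolation=cv2.INTER_NEAREST))
cv2.imwrite("pics/c3.png",np.hstack(a)); print(r.read_clock())
E
```

```text
[ 0.6  0.8 -0.2  1.4  0.2  1.  -0. ]
a 322 229 [ 667.8 -383.2  272.8]
b 319 234 [ 514.3 -321.2  272.8]
58.175
```

View pics/c3.png

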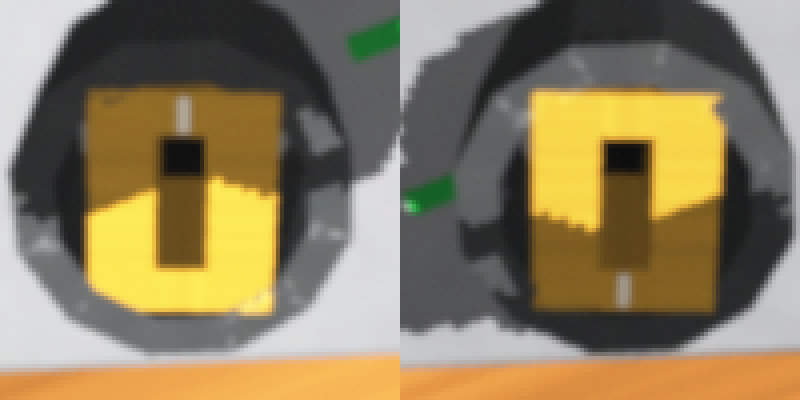

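The slot shows as a dark rectangle at crop pixels (159–207, 136–268) in the left view and (600–650, 140–270) in the right one. The barrel's white mark is in line with it.

```bash
python3 - <<'E'
from h import *
m=r.camera_model("wrist")
for v in "ab":
    im=cv2.imread(f"pics/l{v}.png"); T=np.load(f"pics/l{v}.npy"); u,w=map(int,proj(m,T,[592,-354,90]))
    V=cv2.cvtColor(im,cv2.COLOR_BGR2HSV)[...,2]; k=(V<117).astype(np.uint8)
    n,l,s,c=cv2.connectedComponentsWithStats(k[w-50:w+50,u-50:u+50],connectivity=4)
    i=np.argmin(np.hypot(*(c[1:]-[44 if v=="a" else 57,51]).T)+1000*(s[1:,4]<100))+1; print(s[i],c[i])
    ct=cv2.findContours((l==i).astype(np.uint8),0,cv2.CHAIN_APPROX_NONE)[0][0][:,0]+[u-50,w-50]
    print(cv2.minAreaRect(ray(m,T,ct,90).astype(np.float32)))
E
```

```text
[ 39  34  13  32 348] [44.7 48.5]
((593.8675537109375, -350.6513977050781), (7.607255935668945, 21.517152786254883), 67.9659423828125)
[ 49  35  14  33 387] [55.9 51.8]
((593.9845581054688, -351.0644226074219), (8.482389450073242, 22.52105140686035), 67.99491882324219)
```

```bash
cat > key.py <<'E'
from h import *
TH=np.radians(68); U=np.array([np.cos(TH-np.pi/2),np.sin(TH-np.pi/2)]); K=np.array([430.6,-328.3]); K=K+U*(522.25-K@U); L=np.array([593.93,-350.86]); Q=quat(TH)
E
python3 - <<'E'
from key import *
print(K)
j=r.inverse_kinematics([*K,173+170],Q); print(np.array(j))
if j[6]>0:
    r.movep([*K,173+170],Q); lin(K,61,80); r.sleep(.2)
    print(r.read_position()); f0=np.array(r.read_force())
    r.command_gripper(0.0,50); r.sleep(.3); print("w",85*r.read_width(),r.read_finger_force(),np.array(r.read_force())-f0)
    lin(K,170,80); print("w",85*r.read_width(),r.read_finger_force())
    j=r.inverse_kinematics([*L,173+170],Q); print(np.array(j))
    if j[6]>-1.3:
        r.movep([*L,173+170],Q); r.sleep(.4); print(r.read_position(),np.array(r.read_qpos()),r.read_clock())
        im,m,T=wview("held")
        c=cv2.imread("pics/held.png"); cv2.imwrite("pics/heldc.png",cv2.resize(c[130:400,170:470],None,fx=2,fy=2))
E
```

```text
[ 430.6 -328.3]
[ 0.8  0.5 -0.3  1.8  0.2  0.8  1.6]
[ 430.7 -328.4  234.4]
w 11.337160472398196 48.636072278022766 [ 0.6 -1.1  1.2]
w 11.191687034131608 48.67586374282837
[ 0.6  0.7 -0.2  1.4  0.2  1.1  1.5]
[ 593.4 -351.2  343.4] [ 0.6  0.7 -0.2  1.4  0.2  1.1  1.5] 64.175
```

View pics/heldc.png

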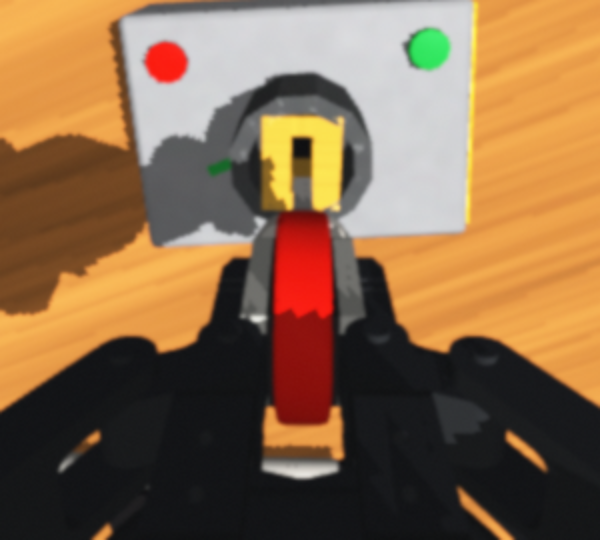

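The key is held upright and in line with the slot, so I'll insert it.

```bash
python3 - <<'E'
from key import *
lin(L,142,60); r.sleep(.4); print(r.read_position(),np.array(r.read_force()))
hit=lin(L,99,20,contact_N=12); r.sleep(.2)
print(hit,np.array(r.read_position())-[0,0,173],np.array(r.read_force()),np.array(r.read_ft_torque())*100,r.read_clock())
E
```

```text
[ 594.  -350.9  315.3] [-0.5  0.4 -0.1]
False [ 593.9 -350.9  101.1] [-3.1  1.1  7.4] [27.7 66.3  2.8] 67.7417
```

```bash
python3 - <<'E'
from key import *
lin(L,96,20,contact_N=25); r.sleep(.2); print(np.array(r.read_position())[2]-173,np.array(r.read_force()))
j0=np.array(r.read_qpos()); print(j0)
for i in range(1,17):
    j=j0.copy(); j[6]-=i*0.1; r.move_j(list(j)); r.sleep(.15)
    t=np.array(r.read_ft_torque()); q=r.read_qpos()[6]; print(i,"%.3f %.3f"%(j0[6]-q,t[2]),np.array(r.read_force()))
    if i>9 and abs(t[2])>0.5: break
print(r.read_position(),r.read_clock())
E
```

```text
100.96754152819699 [-6.8  2.5 17.9]
[ 0.6  0.8 -0.2  1.4  0.2  0.9  1.5]
1 0.098 -0.001 [-1.7 -0.2  3. ]
2 0.198 0.019 [-1.2 -2.   4.2]
3 0.298 0.013 [-1.2 -1.6  4. ]
4 0.398 0.020 [-0.  -2.2  4.5]
5 0.498 -0.003 [-1.  -2.4  5.3]
6 0.598 -0.023 [-0.5 -3.6  5.4]
7 0.696 -0.029 [-0.2 -3.1  4.9]
8 0.795 0.030 [ 0.1 -2.8  4.4]
9 0.894 0.018 [ 0.2 -2.9  5.4]
10 0.993 -0.008 [ 0.6 -2.7  5.3]
11 1.092 -0.039 [ 0.1 -2.2  5.4]
12 1.192 -0.033 [ 0.3 -2.   4.3]
13 1.296 0.014 [ 1.4 -1.3  4.4]
14 1.397 1.111 [ 2.9 -1.6  4.1]
[ 594.5 -350.3  274.1] 73.8417
```

The end stop is felt at 1.397 rad. I'll release, lift and check.

```bash
python3 - <<'E'
from key import *
r.command_gripper(0.7); r.sleep(.2); p=np.array(r.read_position()); r.move_linear([p[0],p[1],173+190],velocity=80); r.sleep(.4)
im,m,T=wview("end"); px,b=redbow(im,m,T,110); print(b)
j=np.array(r.read_qpos()); j[0]+=1.0; r.move_j(list(j)); r.sleep(.3)
t=r.read_camera("top"); cv2.imwrite("pics/top9.png",t[:,:,::-1])
a=cv2.resize(t[140:320,140:510,::-1],(800,390)); w=cv2.resize(cv2.imread("pics/end.png")[60:260],(653,204))
o=np.zeros((600,800,3),np.uint8); o[:390]=a; o[390:594,:653]=w; cv2.imwrite("pics/fin.png",o)
E
```

```text
((592.2449340820312, -354.6679382324219), (51.71559524536133, 13.671774864196777), 82.3974380493164)
```

View pics/fin.png

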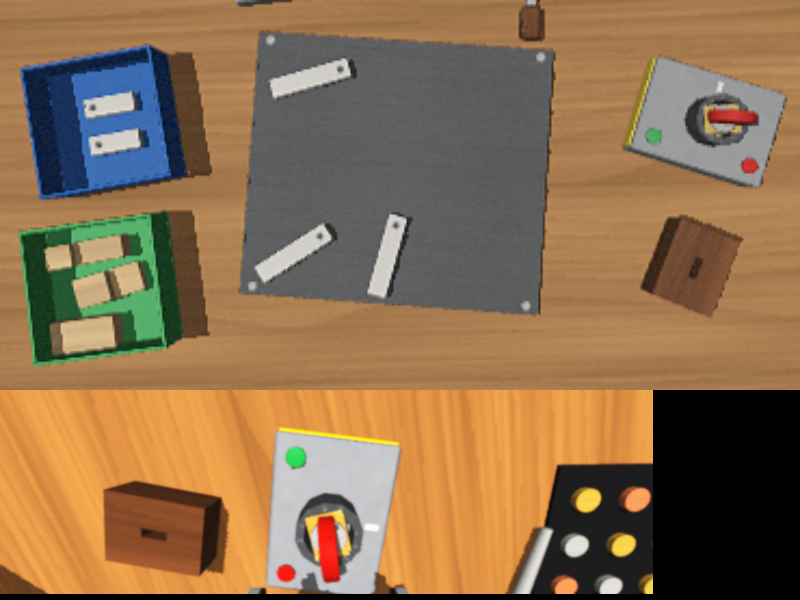

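The bins, plate and rest are as wanted, and the key stands in the lock at crop (728,118), turned by about 76°. I'll check from the side that it is still fully home.

```bash
python3 - <<'E'
from h import *
im=r.read_camera("scene"); m=r.camera_model("scene"); print([proj(m,m["T"],[593.9,-350.9,z]) for z in(90,96,142)])
px,_=redbow(im[130:230,150:250].copy(),m,m["T"]); print(px.min(0)+[150,130],px.max(0)+[150,130])
cv2.imwrite("pics/s9.png",cv2.resize(im[130:230,150:250,::-1],None,fx=6,fy=6,interpolation=cv2.INTER_CUBIC))
E
```

```text
[[np.float64(199.12473928559223), np.float64(166.30889194712714)], [np.float64(198.62237895451125), np.float64(164.35555388368292)], [np.float64(194.62126255769545), np.float64(148.7979302605098)]]
[188 149] [204 165]
```

View pics/s9.png

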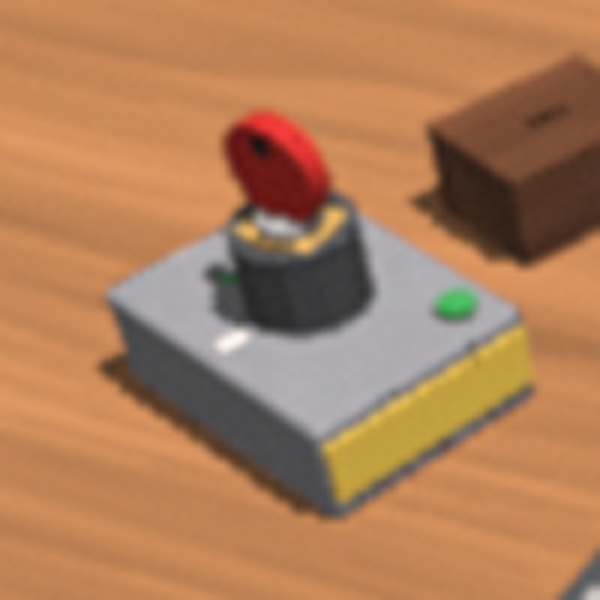

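The top of the bow is at row 149, against 148.8 predicted for fully home, and the shoulder sits on the barrel. I'm handing it in.

```bash
python3 -c "
from cell import r
print(r.read_clock(), r.finish_job())"
```

```text
the job is handed in; nothing more can be done
79.0333 None
```

The job is handed in at 79 s: all three offcuts are in the green bin, both short blanks (only two were present) are in the blue bin, the three full-length blanks are flat on the plate, and the key is fully home and turned clockwise to its end stop.

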